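# Refit the R-clip on the tortilla press's pivot pin

## Task

Take the red-gripped R-clip out of the wooden caddy and fit it from above on the bare end of the tortilla press's pivot pin: feel gently along the groove on top of the pin for the cross-hole, put the straight leg down through it and push the clip fully home, so that its bent leg springs over the side of the pin. Press gently (a good push with one finger, never a blow), let go, and leave the blue clip in its slot and everything else where it stands.

Things in the scene. Friction and masses are not known exactly. Their poses are not given: they have to be found in the camera images.
- red_clip: R-clip with a red ribbed plastic grip, about 70 g, upright in one of the caddy's slots. Origin: on the straight leg's axis at the grip's underside; z up, x towards the bent leg, y across the clip. Grip: x -13..13, y -7..7 (14 mm thick), z 0..50 mm; hold it by its y faces at about z 34. Straight leg: 5 mm smooth round wire, cut off square, straight down to z -40
- clip_tip (a point): the lower end of the red clip's straight leg (0, 0, -40 mm in the clip's frame), same axes as the clip
- clip_bend (a point): the inward bend of the red clip's bent leg (5 mm wire), relaxed at x 9, z -15 mm in the clip's frame; above it the leg hangs from a sprung coil at x 15.5, z 8, below it flares out to x 14.5, z -29
- red_clip_leg (a joint): how far the bent leg is sprung outward, rad: 0 relaxed, 0.07 to 0.15 as its bend passes the widest part of the pin, under 0.05 when the clip is home. It takes a push of roughly 3 to 10 N until the bend is past, then draws the clip home
- blue_clip: spare R-clip of the same shape with a blue grip, in the caddy's other slot; same frame as the red one. Not to be used
- clip_caddy: light wooden block 150 x 40 x 50 mm, fixed; origin under its centre, x along its length, z up. Two through slots 8 x 31 mm in line, centres at x -36 and 37 mm; the clips hang in them, grips resting on the top, legs inside, clip x along the caddy's x. A clip must rise 45 mm to be clear
- tortilla_press: round aluminium tortilla press lying shut, fixed, 160 mm across; origin under the centre of the plates, z up, x from the pin and lugs (its front) to the rear, y along the pin. The grey lever lies back over the plates; lugs and lever reach at most 70 mm above the table
- pin_home (a point): on the pivot pin's axis (-115, 38, 55 mm in the press's frame, same axes). The pin is a steel rod 20 mm thick along y; its bare end sticks out of the lug (face at y -16 mm of this point) to y +30..+56. Home, the red grip's underside rests on the groove's edges, 8.4 mm above the axis. The bent leg may go on either side of the pin. Under the bare end 45 mm are free
- groove_home (a point): on the floor of the groove along the top of the pin's bare end, 6 mm above pin_home. Floor 7 mm wide, sides slope out to 11 mm wide 2.4 mm higher. A 7 mm square cross-hole opens in the floor and goes straight down through the pin. This point is where the hole belongs, but the pin has crept out: the hole's middle lies 3 to 25 mm from here towards +y, at x 0. The pin sits tight (16 N to shift)
- tape_roll: roll of blue tape 96 mm across, 24 mm high, a bystander; origin under its centre
- tin_1: food tin 75 mm across, 110 mm high, a bystander; origin under its centre
- mill_1: small grey mill 44 mm across, 90 mm high, a bystander; origin under its centre
- spice_jar_2: green-capped spice jar 41 mm across, 103 mm high, a bystander; origin under its centre
- bottle_1: sauce bottle 50 x 82 x 190 mm, a bystander; origin under its centre
- tub_1: tub 72 mm across, 71 mm high, a bystander; origin under its centre

How it is judged:
On the way, in this order (a step that is already met when the one before it is completed fails the run):
1. the red clip is lifted clear of the caddy, upright (z of clip_tip in the frame of clip_caddy above 0.052 m and angle between red_clip's own z axis and vertical below 0.5 rad), for 0.1 s.
2. the straight leg is right through the pin (z of clip_tip in the frame of pin_home between -0.034 and -0.01 m and x of clip_tip in the frame of pin_home between -0.004 and 0.004 m and y of clip_tip in the frame of pin_home between -0.001 and 0.029 m), for 0.1 s.
At the end, for the whole second after the job is handed in: Red clip home on the pin: leg's end 28 mm or more below the pin's axis, within 6 mm sideways; grip's underside at most 11 mm above the axis; upright within 0.2 rad, square to the pin within 0.35 rad, bent leg sprung back (under 0.09 rad), at rest, released; blue clip still in its slot (z of red_clip in the frame of pin_home below 0.011 m and z of clip_tip in the frame of pin_home below -0.028 m and x of clip_tip in the frame of pin_home between -0.006 and 0.006 m and x of red_clip in the frame of pin_home between -0.005 and 0.005 m and y of clip_tip in the frame of pin_home between -0.002 and 0.03 m and angle between red_clip's own z axis and vertical below 0.2 rad and angle between the x axis of red_clip and the x axis of tortilla_press, either way round below 0.35 rad and value of joint red_clip_leg below 0.09 rad and linear speed of red_clip below 0.02 m/s and z of blue_clip in the frame of clip_caddy between 0.045 and 0.055 m); the robot touches nothing.
It fails at once if the clip is forced: more than 32 N between the red clip and the press (contact force between red_clip and tortilla_press above 32 N).
It fails at once if the gripper strikes or leans on the press with more than 15 N (contact force between the arm and tortilla_press above 15 N).
It fails at once if the blue clip is taken or shifted more than 15 mm (distance of blue_clip from where it was at the start of the episode above 0.015 m).
It fails at once if a bystander is shifted more than 20 mm (distance of any of tape_roll, tin_1, mill_1, spice_jar_2, bottle_1, tub_1 from where it was at the start of the episode above 0.02 m).
It also fails if it takes over 64 s, if anything falls off the work surface, if the arm or the gripper's body presses on something with over 40 N, if the wrist force passes 120 N, or if a joint passes its speed limit or range.

## Robot

A 6-joint arm with a two-finger parallel gripper is mounted at the origin on a cart in front of the work surface, level with it; the furniture and walls round the work are solid. World frame = base frame: x ahead of the robot, y to its left, z up, the work surface at z = 0. Lengths are in m, angles in rad, forces in N, time in s.
With the tool pointing down it reaches from about 0.375 to 0.9 m from the base axis. Payload 3.1 kg.
Tool frame: the origin (TCP) lies at the very end of the fingers, on their centre line; the grasp point (between the pads) lies 19 mm behind it (r.pinch_z is the distance from the TCP to the grasp point, in m); y points along the fingers, x is the direction in which the jaws open and shut, and the axes are right-handed (so a half turn about y gives the same grasp; the last joint's range is limited). The gripper opens to 85 mm and grips with 20 to 120 N. Pads are 22 mm wide; open, the fingers measure 114 mm over their backs; the gripper's body (76 mm by 85 mm) begins 54 mm behind the grasp point. The pads swing forward as they close: fully open they stand 13 mm farther back than shut.
Start: joints at [-1.48, 0.527, 1.433, -0, 1.181, -0.178], TCP at [0.166, -0.603, 0.192] pointing down, gripper open.
Joint ranges: [-3.08, 3.08], [-0.75, 2.2], [0.22, 2.44], [-1.43, 4.57], [0, 2.65], [-2.85, 2.85]. Speed limits (rad/s): [2.79, 2.79, 3.14, 3.14, 3.14, 3.14].

## Interface

Orientations are given as a rotation vector (axis times angle).
In Python, from rig import r gives the robot as it stands. The module is installed in compiled form; this text tells all that it offers.
- The arm moves only by the tool jog_arm, never from a script. Its argument "increments" is text: rows parted by semicolons, each of 6 numbers parted by spaces: the shift along the tool's x, y, z as a fraction of full scale, then the turn, a rotation vector about the tool's x, y, z as a fraction of full scale. A call has 1 to 10 rows; each row is the pose to reach, as a shift and turn from the pose commanded when the call began, along the tool's axes at that moment, turning the shorter way round; what a row does not reach only later rows make up. Full scale, the value 1, is 150 mm for a shift and 180 degrees for a turn. A row lasts 1/10 s, in which the tool goes at most 50 mm and 8.59 degrees, less where a joint would pass 70% of its speed; a pose out of reach is approached as far as the arm can. A call with a number of a shift or a turn outside -1 to 1 is refused whole. A call with a gripper value outside its range is refused whole. "fingers" is the opening, from 0 (shut) to 1 (fully open), set as the call begins (left out, the last holds). The fingers move at their own pace and stop on an object; "newtons" is the grip in N (left out, the last holds). Time passes only in rows, so rows that repeat a pose let the fingers close. It gives the time, the measured TCP pose, the force and the opening at its end, in the units of the state.
- r.get_state(): the state, without advancing time (a new reading comes with each control period).
- r.capture(name): name is "scene" or "top" or "wrist"; returns (picture, depth): 480x640x3 uint8, red, green, blue; 480x640 float32, m along the optical axis (not along the pixel's ray), 0 where there is no reading.
- r.camera_params(name): a dict with "mtx" (3x3 intrinsics, pixels), "pose" (4x4, takes a point from camera to world coordinates). Camera axes: x right, y down, z forward; pixel columns grow to the right and rows downward; lengths in m; the calibration is good to about 2 mm. The wrist camera is an equidistant fisheye: a pixel r from the principal point sees the ray r / f radians off the axis. A picture is of the moment at which its call begins: read the wrist's pose just before it. camera_params takes no time and is no camera call; for the wrist camera it gives the pose at the moment of the call.
- r.job_done(): hands the job in, once; it reports no verdict.
The state is a dict: "time_s": time; "joint_pos": joint angles; "joint_velocities": joint speeds; "tau": joint torques, N m; "eef_pos": TCP position; "tool_rot": TCP orientation; "wrist_force": force on the tool from outside, world axes, zero at the start; "wrist_torque": the same for the moment, N m; "width": finger opening in m.
Only numpy, scipy, OpenCV 4.12 (cv2) and the standard library are available. Lean on these libraries where they do the work, as an engineer would, in place of code of your own. Each camera call takes 0.05 s, during which the arm holds its last target. There are 200 camera calls.

## Working session

There is one attempt and no reset: what is moved stays moved. The work goes in short steps, Python scripts to look and compute and a tool call to move; the robot and the scene stay as the last step left them, time stands still between calls to the robot, and variables do not carry over. Pictures are saved under pics/ and viewed, about 8 in all and at most 12, crops included, and the job is handed in when it is done.

Besides the shell and the picture viewer there is one more tool, called after "Call:" by a JSON object that holds its "name" and its "arguments". jog_arm: Moves the arm, as the interface text tells. Its arguments: {"type":"object","properties":{"increments":{"type":"string"},"fingers":{"type":"number"},"newtons":{"type":"number"}},"required":["increments"]}

```bash
mkdir -p pics; cat > h.py <<'E'
import numpy as np, cv2
from scipy.spatial.transform import Rotation as R
from rig import r
def grab(n):
    P=r.camera_params(n); im,d=r.capture(n); np.savez('last_%s.npz'%n,im=im,d=d,K=P['mtx'],T=P['pose']); return im,d,P
def load(n):
    z=np.load('last_%s.npz'%n); return z['im'],z['d'],z['K'],z['T']
def cloud(n):
    im,d,K,T=load(n); v,u=np.mgrid[:480,:640]
    p=np.stack([(u-K[0,2])/K[0,0]*d,(v-K[1,2])/K[1,1]*d,d],-1)
    return p@T[:3,:3].T+T[:3,3]
def save(im,n): cv2.imwrite('pics/'+n+'.png',im[:,:,::-1])
E
python3 - <<'E'
from h import *
s=r.get_state(); print(s)
for n in('scene','top','wrist'):
    im,d,P=grab(n); print(n,P['mtx'].tolist(),P['pose'].round(3).tolist(),(d>0).mean()); save(im,n+'0')
E
```

```text
{'time_s': 0.0, 'joint_pos': array([-1.48048345e+00,  5.28467215e-01,  1.43391595e+00, -6.93988052e-06,
        1.18137151e+00, -1.78483223e-01]), 'joint_velocities': array([ 0.00042851, -0.00057589,  0.00042983,  0.00037049,  0.0004754 ,
        0.00011776]), 'tau': array([-7.05730326e-04, -4.42352951e+01, -1.78026402e+01, -4.13470389e-04,
        8.44409340e-03, -5.21515886e-06]), 'eef_pos': array([ 0.16594492, -0.60173728,  0.19062871]), 'tool_rot': array([-1.32280725,  1.00991754, -1.00747953]), 'wrist_force': array([ 0.11859488, -0.43709945,  0.4911874 ]), 'wrist_torque': array([-0.05358695, -0.03169781,  0.00836594]), 'width': 0.08565355571886474}
scene [[557.6623831707682, 0.0, 330.5409261676803], [0.0, 557.6623831707682, 239.9308154247736], [0.0, 0.0, 1.0]] [[-0.797, -0.432, 0.423, -0.051], [-0.604, 0.556, -0.57, 0.938], [0.012, -0.71, -0.704, 1.137], [0.0, 0.0, 0.0, 1.0]] 0.9959602864583333
top [[602.1921925234248, 0.0, 319.82393944228716], [0.0, 602.1921925234248, 235.5629717359282], [0.0, 0.0, 1.0]] [[0.386, -0.715, 0.583, -0.591], [-0.922, -0.308, 0.232, -0.375], [0.014, -0.628, -0.778, 1.649], [0.0, 0.0, 0.0, 1.0]] 0.9529752604166667
wrist [[371.64829954431775, 0.0, 317.60429766356594], [0.0, 371.64829954431775, 238.9468399752474], [0.0, 0.0, 1.0]] [[0.265, -0.93, -0.255, 0.231], [-0.964, -0.256, -0.067, -0.586], [-0.003, 0.263, -0.965, 0.373], [0.0, 0.0, 0.0, 1.0]] 0.9803515625
```

View pics/scene0.png

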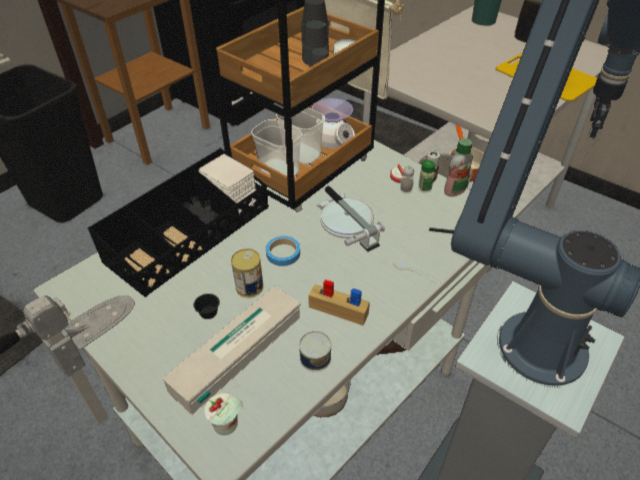

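View pics/top0.png

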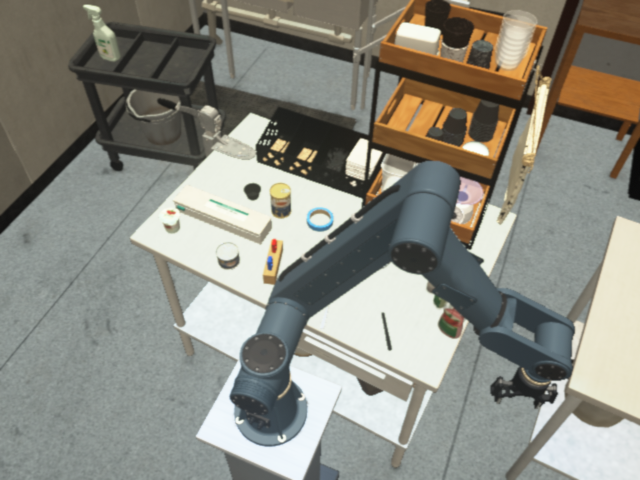

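```bash
python3 - <<'E'
from h import *
im,d,K,T=load('scene')
a=cv2.resize(im[270:330,295:375],None,fx=5,fy=5,interpolation=cv2.INTER_CUBIC)
b=cv2.resize(im[180:255,315:395],None,fx=5,fy=5,interpolation=cv2.INTER_CUBIC)
c=np.zeros((375,800,3),np.uint8); c[:300,:400]=a; c[:,400:]=b; save(c,'crop1')
X=cloud('scene'); hsv=cv2.cvtColor(im,cv2.COLOR_RGB2HSV)
sub=np.zeros((480,640),bool); sub[265:330,295:380]=1
H,S,V=[hsv[...,i].astype(int) for i in range(3)]
for n,m in(('red',((H<6)|(H>174))&(S>150)),('blue',(H>100)&(H<125)&(S>130)),('wood',(H>8)&(H<25)&(S>90))):
    m=m&sub&(X[...,2]>.01); p=X[m]; print(n,m.sum(),p.min(0).round(3),p.max(0).round(3),np.median(p,0).round(3))
    if n=='wood':
        t=p[(p[:,2]>.045)&(p[:,2]<.056)]; print('top',len(t),t.mean(0)); q=cv2.minAreaRect((t[:,:2]*1000).astype(np.float32)); print(q)
    if n!='wood':
        t=p[p[:,2]>.094]; print('gtop',len(t),t.mean(0)); print(cv2.minAreaRect((t[:,:2]*1000).astype(np.float32)))
# press points
p=X[180:255,315:395].reshape(-1,3); p=p[(p[:,2]>.012)&(p[:,2]<.09)]
print(len(p),p.min(0),p.max(0)); print(np.histogram(p[:,2],20))
E
```

```text
red 133 [-0.051  0.215  0.054] [0.499 0.938 1.137] [0.485 0.223 0.084]
gtop 44 [0.4736593  0.23687576 0.12296235]
((216.67044067382812, 572.9908447265625), (19.669891357421875, 904.9883422851562), 37.45261764526367)
blue 137 [-0.051  0.194  0.054] [0.431 0.938 1.137] [0.416 0.204 0.086]
gtop 48 [0.40701307 0.21746784 0.12106941]
((180.3397674560547, 564.2940673828125), (22.11224365234375, 878.7413330078125), 33.15309143066406)
wood 1121 [-0.051  0.175  0.01 ] [0.536 0.938 1.137] [0.455 0.222 0.047]
top 570 [0.4571931  0.21554233 0.0510917 ]
((459.9727783203125, 211.31375122070312), (149.5139923095703, 43.82288360595703), 14.587786674499512)
2472 [ 0.50582785 -0.16182883  0.01207556] [0.77811904 0.05116965 0.08292737]
(array([ 30,  62, 102,  63,  87, 291, 568, 332,  65,  26,  25,  57,  89,
       141, 266, 175,  74,  14,   4,   1]), array([0.01207556, 0.01561815, 0.01916074, 0.02270333, 0.02624592,
       0.02978851, 0.0333311 , 0.03687369, 0.04041628, 0.04395887,
       0.04750146, 0.05104405, 0.05458664, 0.05812923, 0.06167182,
       0.06521442, 0.06875701, 0.0722996 , 0.07584219, 0.07938478,
       0.08292737]))
```

View pics/crop1.png

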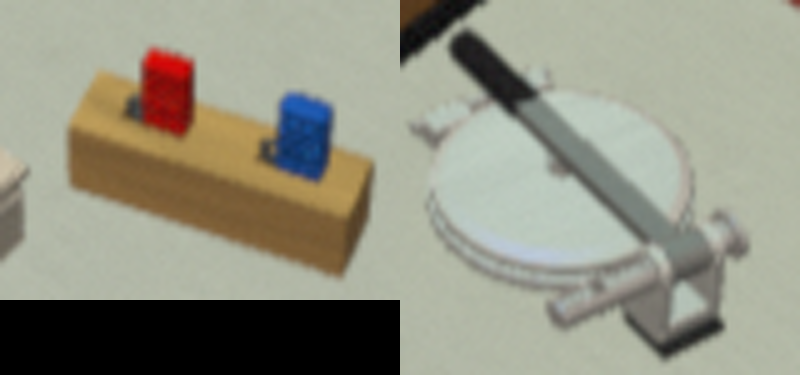

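```bash
python3 - <<'E'
from h import *
im,d,K,T=load('scene'); X=cloud('scene')
for u,v in((349,241),(354,237),(358,236),(364,234),(461,227),(371,226),(385,221),(455-400+0,0)):
    if v: print(u,v,X[v-1:v+2,u-1:u+2].reshape(-1,3).round(3)[[0,4,8]].tolist())
p=X[180:255,315:395].reshape(-1,3); p=p[(p[:,2]>.028)&(p[:,2]<.041)]
print('plate',cv2.minEnclosingCircle((p[:,:2]*1000).astype(np.float32)),np.median(p,0))
s=r.get_state(); M=R.from_rotvec(s['tool_rot']).as_matrix(); print(M.round(3))
P=r.camera_params('wrist')['pose']; print('cam in tool',(M.T@(P[:3,3]-s['eef_pos'])).round(4),(M.T@P[:3,:3]).round(3))
E
```

```text
349 241 [[0.556, 0.039, 0.063], [0.553, 0.039, 0.061], [0.548, 0.041, 0.062]]
354 237 [[0.557, 0.014, 0.059], [0.552, 0.016, 0.06], [0.545, 0.022, 0.065]]
358 236 [[0.548, 0.008, 0.063], [0.544, 0.008, 0.062], [0.537, 0.014, 0.067]]
364 234 [[0.541, -0.012, 0.06], [0.535, -0.007, 0.064], [0.533, -0.01, 0.059]]
461 227 [[0.248, 0.067, 0.315], [0.244, 0.07, 0.316], [0.243, 0.066, 0.312]]
371 226 [[0.544, -0.051, 0.06], [0.536, -0.043, 0.066], [0.528, -0.035, 0.074]]
385 221 [[0.554, -0.145, 0.005], [0.551, -0.146, 0.001], [0.548, -0.149, -0.003]]
plate ((649.8287353515625, -84.1619873046875), 144.69082641601562) [ 0.63956394 -0.05688863  0.03512749]
[[ 0.266 -0.     0.964]
 [-0.964  0.002  0.266]
 [-0.002 -1.     0.   ]]
cam in tool [ 0.0017 -0.1824  0.0672] [[ 1.    -0.    -0.001]
 [ 0.001 -0.264  0.965]
 [-0.001 -0.965 -0.264]]
```

```bash
cat >> h.py <<'E'
def go(p,yaw=None):
    """tool-axis fractions from the present pose to TCP p, tool-x yaw (deg), y down"""
    s=r.get_state(); M=R.from_rotvec(s['tool_rot'])
    d=M.inv().apply(np.array(p)-s['eef_pos'])/.15
    t=np.zeros(3)
    if yaw is not None:
        x=np.array([np.cos(np.radians(yaw)),np.sin(np.radians(yaw)),0]); y=np.array([0,0,-1.]); G=R.from_matrix(np.stack([x,y,np.cross(x,y)],1))
        t=(M.inv()*G).as_rotvec()/np.pi
    print('now',s['eef_pos'].round(4),'t',round(s['time_s'],2),'F',s['wrist_force'].round(1),'yaw',np.degrees(np.arctan2(*M.as_matrix()[[1,0],0])).round(2),'w',round(s['width'],4),'go',d.round(4),t.round(4),'rows>=',round(np.linalg.norm(d)*3,1))
E
python3 - <<'E'
from h import *
X=cloud('scene')
for u,v in((459,168),(462,150),(427,172),(406,176),(300,190),(250,150),(282,250)): print(u,v,X[v,u].round(3))
go((.45,-.3,.35)); go((.475,0,.17))
E
```

```text
459 168 [ 0.443 -0.369  0.117]
462 150 [ 0.449 -0.379  0.174]
427 172 [ 0.527 -0.333  0.083]
406 176 [ 0.577 -0.296  0.067]
300 190 [ 0.776 -0.023  0.087]
250 150 [ 1.043 -0.093  0.072]
282 250 [0.716 0.134 0.   ]
now [ 0.166  -0.6019  0.1909] t 0.15 F [ 0.4  0.4 -0.5] yaw -74.6 w 0.0856 go [-1.4396 -1.0578  2.3605] [0. 0. 0.] rows>= 8.9
now [ 0.166  -0.6019  0.1909] t 0.15 F [ 0.4  0.4 -0.5] yaw -74.6 w 0.0856 go [-3.3215  0.1455  3.0519] [0. 0. 0.] rows>= 13.5
```

Call:
{"name": "jog_arm", "arguments": {"increments": "-0.2 -1 0.5 0 0 0;-0.2 -1 0.5 0 0 0;-0.6 -1 1 0 0 0;-0.8 -1 1 0 0 0;-0.8 -1 1 0 0 0;-0.8 -1 1 0 0 0"}}

```text
time_s: 0.75
eef_pos: [0.2808, -0.4433, 0.3439]
tool_rot: [-1.326, 1.004, -1.008]
wrist_force: [0.0, -0.7, 0.4]
width: 0.0852
```

Call:
{"name": "jog_arm", "arguments": {"increments": "-1 0 1 0 0 0;-1 0 1 0 0 0;-1 0 1 0 0 0;-1 0 1 0 0 0;-1 0 1 0 0 0"}}

```text
time_s: 1.25
eef_pos: [0.3845, -0.2586, 0.3413]
tool_rot: [-1.324, 1.007, -1.004]
wrist_force: [0.2, -0.0, 0.2]
width: 0.0856
```

Call:
{"name": "jog_arm", "arguments": {"increments": "-1 0.4 0.7 0 0 0;-1 0.4 0.7 0 0 0;-1 0.4 0.7 0 0 0;-1 0.4 0.7 0 0 0;-1 0.4 0.7 0 0 0"}}

```text
time_s: 1.75
eef_pos: [0.4442, -0.0862, 0.2794]
tool_rot: [-1.327, 1.009, -1.0]
wrist_force: [-0.5, -0.2, -0.1]
width: 0.0853
```

```bash
python3 - <<'E'
from h import *
go((.475,0,.17),-107)
E
```

```text
now [ 0.4442 -0.0862  0.2794] t 1.75 F [-0.5 -0.2 -0.1] yaw -74.28 w 0.0853 go [-0.4942  0.7304  0.356 ] [ 0.0014  0.1818 -0.001 ] rows>= 2.9
```

Call:
{"name": "jog_arm", "arguments": {"increments": "-0.5 0.73 0.35 0 0 0;-0.5 0.73 0.35 0 0 0;-0.5 0.73 0.35 0 0 0;-0.5 0.73 0.35 0 0 0;-0.5 0.73 0.35 0 0 0;-0.5 0.73 0.35 0 0 0"}}

```text
time_s: 2.35
eef_pos: [0.4769, -0.0057, 0.1732]
tool_rot: [-1.323, 1.007, -1.012]
wrist_force: [-0.7, 0.7, 1.3]
width: 0.0855
```

```bash
python3 - <<'E'
from h import *
im,d,P=grab('wrist'); save(im,'w1'); print(P['pose'][:3,3]); go((.42,.2,.2),-75.4)
E
```

```text
[0.54172437 0.01065624 0.35571092]
now [ 0.4769 -0.0056  0.1735] t 2.4 F [-0.3  1.   0.6] yaw -74.7 w 0.0856 go [-1.422  -0.1798 -0.0039] [-0.0009  0.0039  0.0007] rows>= 4.3
```

View pics/w1.png

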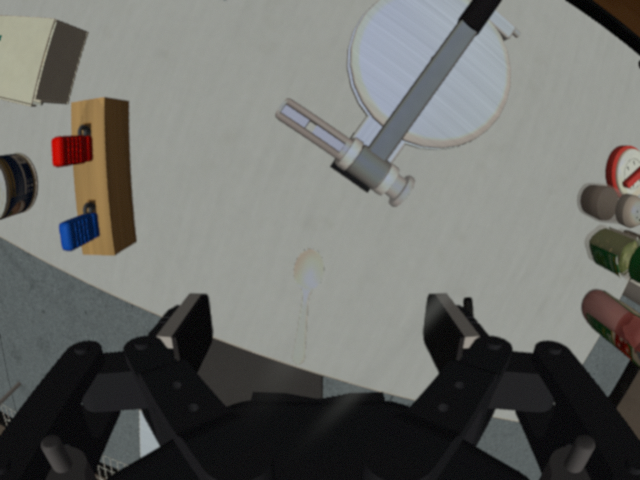

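```bash
python3 - <<'E'
from h import *
im,d,K,T=load('wrist'); save(cv2.resize(im[85:185,265:385],None,fx=6,fy=6,interpolation=cv2.INTER_CUBIC),'w1c')
E
```

```text
(no output)
```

View pics/w1c.png

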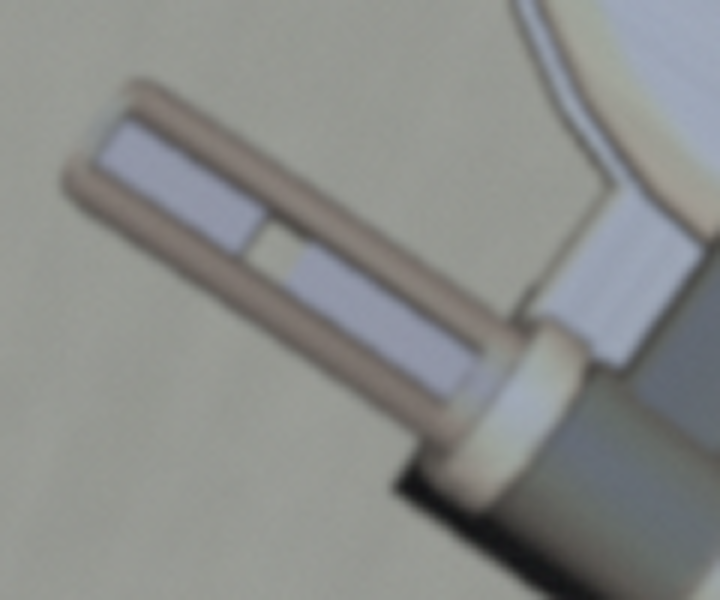

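```bash
cat >> h.py <<'E'
def fish(u,v,z,T=None,K=None):
    if T is None: _,_,K,T=load('wrist')
    a=np.array([u-K[0,2],v-K[1,2]]); rr=np.hypot(*a); th=rr/K[0,0]
    w=T[:3,:3]@np.r_[a/rr*np.sin(th),np.cos(th)]; return T[:3,3]+w*(z-T[2,3])/w[2]
E
python3 - <<'E'
from h import *
f=lambda x,y,z:fish((x+.5)/6-.5+265,(y+.5)/6-.5+85,z)
h=f(278,248,.061); a=f(100,133,.055); b=f(475,377,.055); g1=f(115,145,.061); g2=f(462,375,.061)
print('hole',h,'a',a,'b',b); 
for p,q in((a,b),(g1,g2)):
    e=(p-q)[:2]; n=np.linalg.norm(e); e/=n; print('len',n,'yaw',np.degrees(np.arctan2(e[1],e[0])),'hole off axis',np.cross(e,(h-q)[:2]),'along from lug',e@(h-q)[:2])
# caddy from this view
for n,u,v,z in(('tl',74,98,.05),('bl',82,253,.05),('tr',104,97,.05),('br',115,253,.05)): print(n,fish(u,v,z).round(4))
_,d,K,T=load('wrist'); print(d[126,311],d[150,345])
E
```

```text
hole [0.55167573 0.0185435  0.061     ] a [0.56097375 0.04573379 0.055     ] b [ 0.54213958 -0.0112381   0.055     ]
len 0.0600043532719157 yaw 71.70678278014951 hole off axis 0.0002936278286826584 along from lug 0.03126972184593755
len 0.054703291760670236 yaw 71.2304206727703 hole off axis -0.00034914111403895956 along from lug 0.029300521066641484
tl [0.5341 0.2463 0.05  ]
bl [0.3858 0.212  0.05  ]
tr [0.5395 0.2106 0.05  ]
br [0.3972 0.1723 0.05  ]
0.33871657 0.28215387<stdin>:6: DeprecationWarning: Arrays of 2-dimensional vectors are deprecated. Use arrays of 3-dimensional vectors instead. (deprecated in NumPy 2.0)
```

Call:
{"name": "jog_arm", "arguments": {"increments": "-1 -0.1 0 0 0 0;-1 -0.1 0 0 0 0;-1 -0.1 0 0 0 0;-1 -0.1 0 0 0 0"}}

```text
time_s: 2.8
eef_pos: [0.4347, 0.1444, 0.1891]
tool_rot: [-1.323, 1.003, -1.006]
wrist_force: [0.4, 0.1, 0.4]
width: 0.0856
```

Call:
{"name": "jog_arm", "arguments": {"increments": "-0.4 -0.05 0 0 0.004 0;-0.4 -0.05 0 0 0.004 0;-0.4 -0.05 0 0 0.004 0;-0.4 -0.05 0 0 0.004 0;-0.4 -0.05 0 0 0.004 0"}}

```text
time_s: 3.3
eef_pos: [0.4206, 0.1972, 0.1947]
tool_rot: [-1.319, 1.019, -1.02]
wrist_force: [-0.1, -1.0, -0.3]
width: 0.0854
```

```bash
python3 - <<'E'
from h import *
im,d,P=grab('wrist'); go((.42,.2,.2),-75.4)
save(cv2.resize(im[40:240,200:440],None,fx=3,fy=3,interpolation=cv2.INTER_CUBIC),'w2')
E
```

```text
now [0.4205 0.1973 0.1946] t 3.35 F [ 0.2 -0.4 -0.6] yaw -75.44 w 0.0856 go [-0.0184 -0.0358  0.0015] [-0.     -0.0002  0.0001] rows>= 0.1
```

View pics/w2.png

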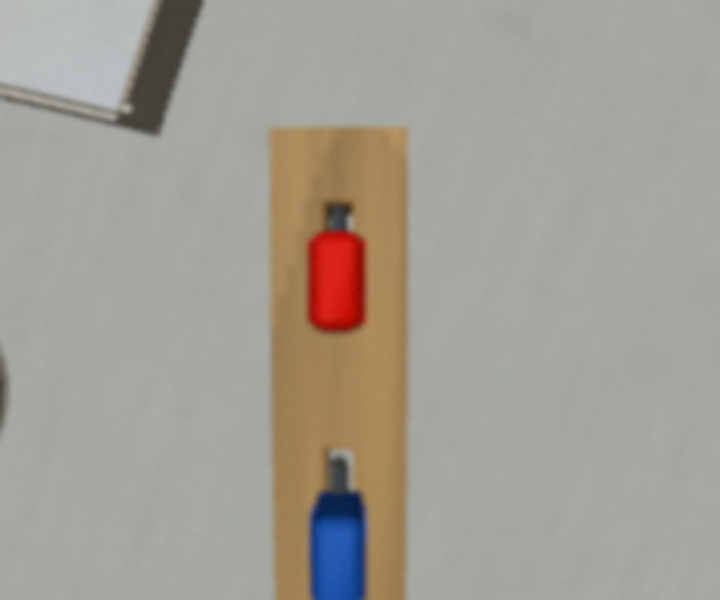

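```bash
python3 - <<'E'
from h import *
f=lambda x,y,z:fish((x+.5)/3-.5+200,(y+.5)/3-.5+40,z)
c=f(336.5,281,.10); t=f(337,232,.10); b=f(336,330,.10); l=f(309,281,.1); q=f(364,281,.1)
print(c,np.linalg.norm(t-b),np.linalg.norm(l-q),np.degrees(np.arctan2(*(t-b)[[1,0]])))
e=f(271,128,.05)-f(275,590,.05); print('caddy L edge yaw',np.degrees(np.arctan2(e[1],e[0])))
e=f(407,128,.05)-f(406,590,.05); print('R',np.degrees(np.arctan2(e[1],e[0])))
go((c[0],c[1],.16),-75.6)
E
```

```text
[0.48970445 0.21801482 0.1       ] 0.024386700642583872 0.013496523313452321 13.896786830350297
caddy L edge yaw 14.521255131058776
R 14.753018009932205
now [0.4205 0.1973 0.1946] t 3.35 F [ 0.2 -0.4 -0.6] yaw -75.44 w 0.0856 go [-0.0179  0.2309  0.4815] [-0.      0.0009  0.0001] rows>= 1.6
```

Call:
{"name": "jog_arm", "arguments": {"increments": "-0.018 0.2 0.482 0 0.001 0;-0.018 0.2 0.482 0 0.001 0;-0.018 0.2 0.482 0 0.001 0;-0.018 0.55 0.482 0 0.001 0;-0.018 0.86 0.482 0 0.001 0;-0.018 0.86 0.482 0 0.001 0;-0.018 0.86 0.482 0 0.001 0;-0.018 0.86 0.482 0 0.001 0", "fingers": 0.5}}

```text
time_s: 4.15
eef_pos: [0.491, 0.2197, 0.0682]
tool_rot: [-1.314, 1.018, -1.023]
wrist_force: [-0.5, -0.4, 0.6]
width: 0.043
```

```bash
python3 - <<'E'
from h import *
go((.4897,.2180,.065),-75.6)
E
```

```text
now [0.491  0.2197 0.0682] t 4.15 F [-0.5 -0.4  0.6] yaw -75.52 w 0.043 go [ 0.0086  0.0215 -0.0112] [-0.0015  0.0004  0.0001] rows>= 0.1
```

Call:
{"name": "jog_arm", "arguments": {"increments": "0.008 0.02 -0.01 0 0 0;0.008 0.02 -0.01 0 0 0;0.008 0.02 -0.01 0 0 0"}}

```text
time_s: 4.45
eef_pos: [0.4887, 0.2182, 0.0642]
tool_rot: [-1.316, 1.019, -1.022]
wrist_force: [1.3, 0.2, -0.4]
width: 0.0426
```

Call:
{"name": "jog_arm", "arguments": {"increments": "0 0 0 0 0 0;0 0 0 0 0 0;0 0 0 0 0 0;0 0 0 0 0 0;0 0 0 0 0 0;0 0 0 0 0 0", "fingers": 0, "newtons": 50}}

```text
time_s: 5.05
eef_pos: [0.4879, 0.2181, 0.0625]
tool_rot: [-1.319, 1.021, -1.021]
wrist_force: [0.1, 0.3, 0.4]
width: 0.0006
```

```bash
python3 - <<'E'
from h import *
im,d,P=grab('wrist'); print(r.get_state()['width'])
save(np.hstack([im[60:420,140:500]]),'w3')
E
```

```text
0.00016689538465199653
```

View pics/w3.png

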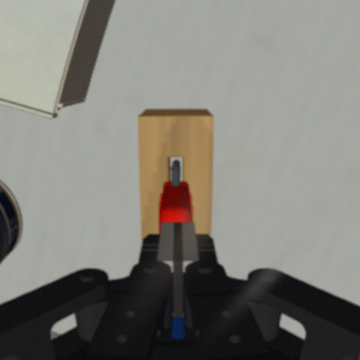

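```bash
python3 - <<'E'
from h import *
im,d,K,T=load('wrist')
for v in range(215,400,8):
    u=316; a=np.array([u-K[0,2],v-K[1,2]]); rr=np.hypot(*a); th=rr/K[0,0]
    w=np.r_[a/rr*np.sin(th),np.cos(th)]; p=T[:3,:3]@(w*d[v,u]/w[2])+T[:3,3]; print(v,im[v,u],p.round(4))
s=r.get_state();print(s['eef_pos'],s['joint_pos'].round(3))
save(cv2.resize(im[200:420,190:450],None,fx=2.7,fy=2.7,interpolation=cv2.INTER_CUBIC),'w3c')
E
```

```text
215 [148 118  76] [0.5144 0.2243 0.0498]
223 [46 45 45] [0.512  0.2236 0.0579]
231 [62 66 66] [0.5095 0.2229 0.0646]
239 [60 66 72] [0.5058 0.222  0.0659]
247 [88 10  8] [0.5024 0.2211 0.068 ]
255 [93 11  7] [0.5022 0.2209 0.0804]
263 [93  7  3] [0.5023 0.2209 0.0919]
271 [177  22  16] [0.5013 0.2206 0.0991]
279 [202  30  21] [0.498  0.2198 0.0998]
287 [40 34 31] [0.4992 0.22   0.1114]
295 [48 43 38] [0.4993 0.22   0.1192]
303 [50 45 40] [0.4998 0.2201 0.1272]
311 [50 43 39] [0.4992 0.2199 0.1323]
319 [46 42 36] [0.4997 0.22   0.139 ]
327 [55 52 49] [0.4974 0.2194 0.1401]
335 [53 49 49] [0.4947 0.2187 0.1405]
343 [49 46 46] [0.491  0.2177 0.1391]
351 [45 43 42] [0.4882 0.217  0.1396]
359 [48 43 44] [0.4845 0.2161 0.1387]
367 [45 42 40] [0.4821 0.2155 0.1399]
375 [40 39 44] [0.5535 0.2332 0.2449]
383 [11 36 76] [0.432  0.2029 0.0817]
391 [ 8 34 78] [0.432  0.2029 0.0888]
399 [15 20 32] [0.4981 0.2194 0.1768]
[0.48794605 0.218037   0.06251675] [ 0.211  0.6    1.771 -0.     0.77   1.529]
```

View pics/w3c.png

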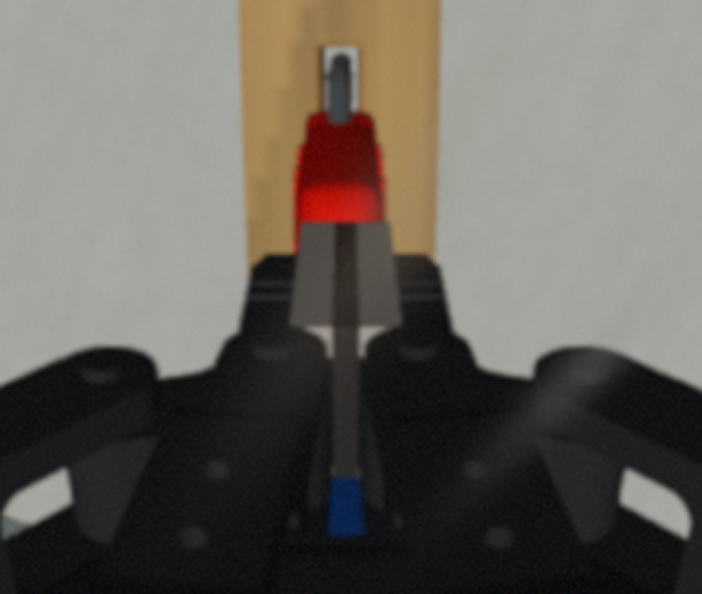

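```bash
python3 - <<'E'
from h import *
im,d,P=grab('scene'); save(cv2.resize(im[200:330,260:420],None,fx=4.6,fy=4.6,interpolation=cv2.INTER_CUBIC),'s4')
E
```

```text
(no output)
```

View pics/s4.png

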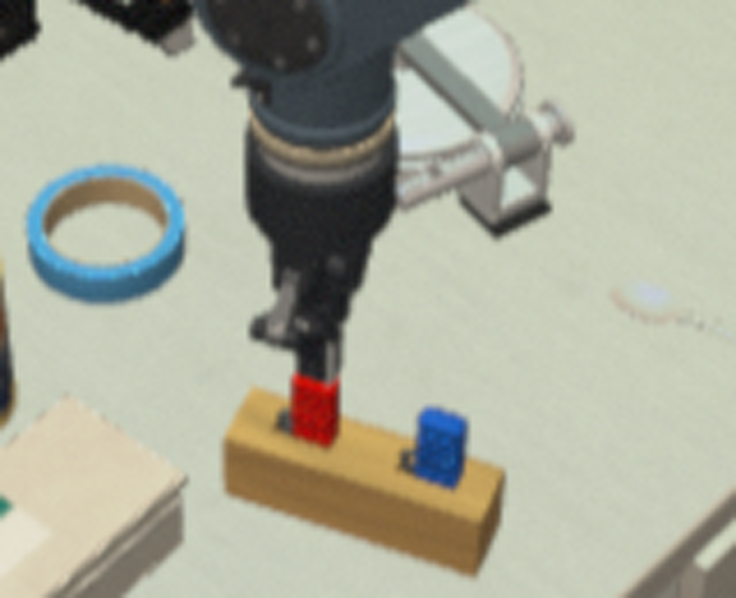

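```bash
python3 - <<'E'
from h import *
print(r.pinch_z)
X=cloud('scene'); im=load('scene')[0]
# column through finger and grip
for v in range(262,300,2):
    u=260+int(318/4.6); print(v,im[v,u],X[v,u].round(4))
_,d,K,T=load('wrist'); print(T[:3,3])
E
```

```text
0.0187
262 [29 29 31] [0.47   0.2399 0.2021]
264 [32 32 36] [0.4702 0.2397 0.195 ]
266 [35 37 39] [0.4803 0.226  0.1696]
268 [31 35 36] [0.4789 0.2277 0.165 ]
270 [46 46 48] [0.4803 0.2257 0.1554]
272 [35 37 39] [0.4769 0.2302 0.1545]
274 [27 24 27] [0.469  0.2407 0.1623]
276 [34 37 37] [0.4701 0.239  0.1529]
278 [33 32 33] [0.4795 0.2263 0.1278]
280 [38 38 39] [0.4811 0.224  0.1173]
282 [80 37 38] [0.4781 0.228  0.1157]
284 [204  11  10] [0.483  0.2213 0.0987]
286 [153  12  10] [0.4823 0.222  0.0923]
288 [147  13  10] [0.4811 0.2236 0.0871]
290 [157  20  10] [0.4839 0.2198 0.0739]
292 [166  18  10] [0.4812 0.2232 0.0714]
294 [174  17  10] [0.4831 0.2206 0.0597]
296 [152  66  35] [0.4807 0.2237 0.0567]
298 [189 156  90] [0.4813 0.2227 0.0474]
[0.55347923 0.23320727 0.24486025]
```

Call:
{"name": "jog_arm", "arguments": {"increments": "-0.003 -0.1 0 0 0 0;-0.003 -0.1 0 0 0 0;-0.003 -0.1 0 0 0 0;-0.003 -0.1 0 0 0 0", "fingers": 0.5}}

```text
time_s: 5.55
eef_pos: [0.4875, 0.2184, 0.0772]
tool_rot: [-1.319, 1.021, -1.021]
wrist_force: [-0.7, 0.9, -0.3]
width: 0.0426
```

```bash
python3 - <<'E'
from h import *
im,d,P=grab('wrist'); go((.4897,.2180,.065),-75.6)
K=P['mtx'];T=P['pose']
v,u=np.mgrid[:480,:640]; a=np.stack([u-K[0,2],v-K[1,2]],-1); rr=np.hypot(a[...,0],a[...,1])+1e-9; th=rr/K[0,0]
w=np.concatenate([a/rr[...,None]*np.sin(th)[...,None],np.cos(th)[...,None]],-1); p=(w/w[...,2:]*d[...,None])@T[:3,:3].T+T[:3,3]
s=r.get_state(); q=(p-s['eef_pos'])@R.from_rotvec(s['tool_rot']).as_matrix()
m=(np.abs(q[...,2])<.03)&(np.abs(q[...,0])<.045)&(q[...,1]>-.16)&(q[...,1]<.03)&(im.max(-1)<120)&(np.abs(q[...,0])>.012)
h=q[m]; print(len(h)); print(np.histogram(h[:,1],bins=np.arange(-.16,.035,.01)))
save(im[150:480,120:520],'w5')
E
```

```text
now [0.4875 0.2184 0.0772] t 5.6 F [-0.3 -0.3  0.3] yaw -75.5 w 0.0427 go [0.0063 0.081  0.0138] [ 0.0003  0.0006 -0.    ] rows>= 0.2
30649
(array([   0, 3506, 6875, 3825, 3180, 1731, 5541, 1623, 1634, 1273, 1055,
        406,    0,    0,    0,    0,    0,    0,    0]), array([-1.60000000e-01, -1.50000000e-01, -1.40000000e-01, -1.30000000e-01,
       -1.20000000e-01, -1.10000000e-01, -1.00000000e-01, -9.00000000e-02,
       -8.00000000e-02, -7.00000000e-02, -6.00000000e-02, -5.00000000e-02,
       -4.00000000e-02, -3.00000000e-02, -2.00000000e-02, -1.00000000e-02,
        1.38777878e-16,  1.00000000e-02,  2.00000000e-02,  3.00000000e-02]))
```

Call:
{"name": "jog_arm", "arguments": {"increments": "-0.003 0.1 0.007 0 0 0;-0.003 0.2 0.007 0 0 0;-0.003 0.33 0.007 0 0 0;-0.003 0.33 0.007 0 0 0;-0.003 0.33 0.007 0 0 0;-0.003 0.33 0.007 0 0 0"}}

```text
time_s: 6.2
eef_pos: [0.4893, 0.2193, 0.0287]
tool_rot: [-1.318, 1.02, -1.021]
wrist_force: [1.3, 0.0, -0.5]
width: 0.0427
```

Call:
{"name": "jog_arm", "arguments": {"increments": "0 0 0 0 0 0;0 0 0 0 0 0;0 0 0 0 0 0;0 0 0 0 0 0;0 0 0 0 0 0;0 0 0 0 0 0", "fingers": 0, "newtons": 50}}

```text
time_s: 6.8
eef_pos: [0.4893, 0.2193, 0.0289]
tool_rot: [-1.317, 1.02, -1.021]
wrist_force: [-0.7, 0.2, 5.6]
width: 0.0133
```

Call:
{"name": "jog_arm", "arguments": {"increments": "0 -0.1 0 0 0 0;0 -0.25 0 0 0 0;0 -0.45 0 0 0 0;0 -0.6 0 0 0 0;0 -0.6 0 0 0 0;0 -0.6 0 0 0 0;0 -0.6 0 0 0 0"}}

```text
time_s: 7.5
eef_pos: [0.4875, 0.2189, 0.1169]
tool_rot: [-1.321, 1.023, -1.02]
wrist_force: [-0.2, -0.8, -0.6]
width: 0.0133
```

```bash
python3 - <<'E'
from h import *
im,d,P=grab('wrist'); save(im,'w6'); s=r.get_state(); print(s['wrist_torque'])
go((.5517,.0185,.115),-108.5)
E
```

```text
[ 0.03797455 -0.01415674  0.03042128]
now [0.4876 0.2189 0.1167] t 7.55 F [-0.5 -0.4 -0.8] yaw -75.5 w 0.0135 go [1.4004 0.011  0.0797] [0.001  0.1833 0.0002] rows>= 4.2
```

Call:
{"name": "jog_arm", "arguments": {"increments": "1 0 0.05 0 0.1 0;1 0 0.05 0 0.1 0;1 0 0.05 0 0.1 0;1 0 0.05 0 0.1 0;1 0 0.05 0 0.1 0"}}

```text
time_s: 8.05
eef_pos: [0.533, 0.0746, 0.1169]
tool_rot: [-1.18, 1.259, -1.255]
wrist_force: [-1.0, 0.7, -1.0]
width: 0.0133
```

```bash
python3 - <<'E'
from h import *
go((.5517,.0185,.1),-108.5)
E
```

```text
now [0.533  0.0746 0.1169] t 8.05 F [-1.   0.7 -1. ] yaw -93.69 w 0.0133 go [0.3653 0.1118 0.1486] [0.0009 0.0823 0.    ] rows>= 1.2
```

Call:
{"name": "jog_arm", "arguments": {"increments": "0.36 0 0.15 0 0.082 0;0.36 0.05 0.15 0 0.082 0;0.36 0.08 0.15 0 0.082 0;0.36 0.08 0.15 0 0.082 0;0.36 0.08 0.15 0 0.082 0"}}

```text
time_s: 8.55
eef_pos: [0.5514, 0.0224, 0.1056]
tool_rot: [-1.045, 1.439, -1.436]
wrist_force: [0.1, 0.2, -0.3]
width: 0.0132
```

```bash
python3 - <<'E'
from h import *
im,d,P=grab('wrist'); go((.5517,.0185,.1),-108.5)
im2,d2,P2=grab('scene')
a=cv2.resize(im[130:330,217:417],(500,500),interpolation=cv2.INTER_CUBIC)
b=cv2.resize(im2[200:260,330:390],(300,300),interpolation=cv2.INTER_CUBIC)
c=np.zeros((500,800,3),np.uint8); c[:,:500]=a; c[:300,500:]=b; save(c,'w7')
E
```

```text
now [0.5518 0.0223 0.1059] t 8.6 F [ 0.3  0.4 -0.7] yaw -108.07 w 0.0133 go [0.024  0.0395 0.0072] [ 0.0004  0.0024 -0.    ] rows>= 0.1
```

View pics/w7.png

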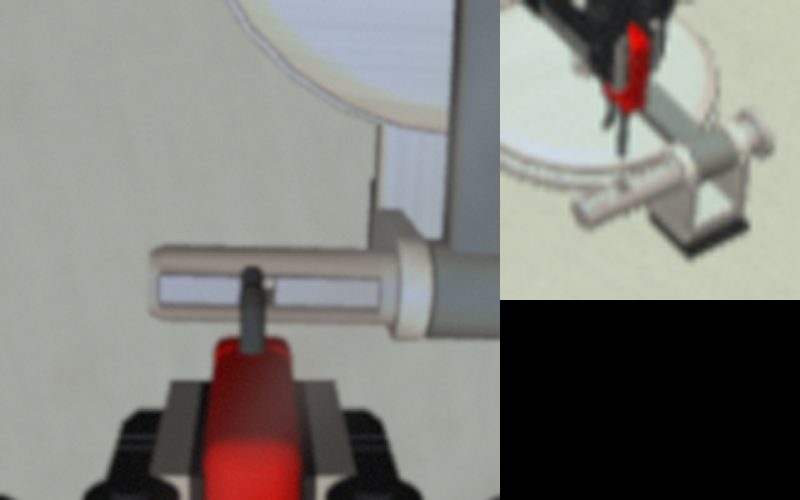

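```bash
python3 - <<'E'
from h import *
s=r.get_state(); M=R.from_rotvec(s['tool_rot']).as_matrix(); e=s['eef_pos']
g=lambda x,y,z:(M.T@(fish(217+(x+.5)/2.5-.5,130+(y+.5)/2.5-.5,z)-e)*1000).round(2)
print('hole',g(262,291,.061),'right edge',g(275,291,.061),'groove ends',g(160,290,.061),g(380,292,.061),'rims',g(200,247,.06),g(200,321,.06))
print('grip top front',g(253,440,e[2]+.071),'low front',g(253,338,e[2]+.021),'bend',g(252,270,e[2]+.006))
im,d,K,T=load('wrist')
for v in(268,280,292,302,308,315):
    u=318; a=np.array([u-K[0,2],v-K[1,2]]); rr=np.hypot(*a); th=rr/K[0,0]; w=np.r_[a/rr*np.sin(th),np.cos(th)]; print(v,(M.T@(T[:3,:3]@(w*d[v,u]/w[2])+T[:3,3]-e)*1000).round(1))
go((.5517,.0185,.1),-108.5)
E
```

```text
hole [ 3.23 45.17  0.27] right edge [ 6.55 45.17  0.27] groove ends [-22.81  45.17   0.51] [ 3.350e+01  4.517e+01 -1.000e-02] rims [-12.46  46.16  11.56] [-12.76  46.18  -8.14]
grip top front [  0.95 -71.01  14.26] low front [  0.94 -21.01  10.91] bend [ 0.74 -6.01 19.74]
268 [  1.  -34.7  14.4]
280 [  1.  -44.7  12.9]
292 [  1.  -57.4  13.3]
302 [  1.  -66.8  13.6]
308 [  1.  -68.2  12. ]
315 [  1.  -70.2  10.4]
now [0.5522 0.022  0.1062] t 8.65 F [-1.3 -0.2 -0.8] yaw -108.09 w 0.0134 go [0.0233 0.0411 0.0044] [ 0.0002  0.0023 -0.    ] rows>= 0.1
```

Call:
{"name": "jog_arm", "arguments": {"increments": "0.0155 0 0 0 0.002 0;0.0155 0.04 0 0 0.002 0;0.0155 0.08 0 0 0.002 0;0.0155 0.11 0 0 0.002 0;0.0155 0.13 0 0 0.002 0;0.0155 0.13 0 0 0.002 0;0.0155 0.13 0 0 0.002 0"}}

```text
time_s: 9.35
eef_pos: [0.552, 0.0183, 0.0865]
tool_rot: [-1.038, 1.445, -1.444]
wrist_force: [0.5, 0.4, -1.6]
width: 0.0129
```

```bash
python3 - <<'E'
from h import *
im,d,P=grab('wrist'); go((.5517,.0185,.1),-108.5)
im2,d2,P2=grab('scene')
a=cv2.resize(im[180:300,257:377],(500,500),interpolation=cv2.INTER_CUBIC)
b=cv2.resize(im2[200:260,330:390],(300,300),interpolation=cv2.INTER_CUBIC)
c=np.zeros((500,800,3),np.uint8); c[:,:500]=a; c[:300,500:]=b; save(c,'w8')
E
```

```text
now [0.5521 0.0183 0.0866] t 9.4 F [-0.5 -0.6 -0.4] yaw -108.62 w 0.0134 go [-0.0003 -0.0891 -0.0032] [-0.0001 -0.0007 -0.    ] rows>= 0.3
```

View pics/w8.png

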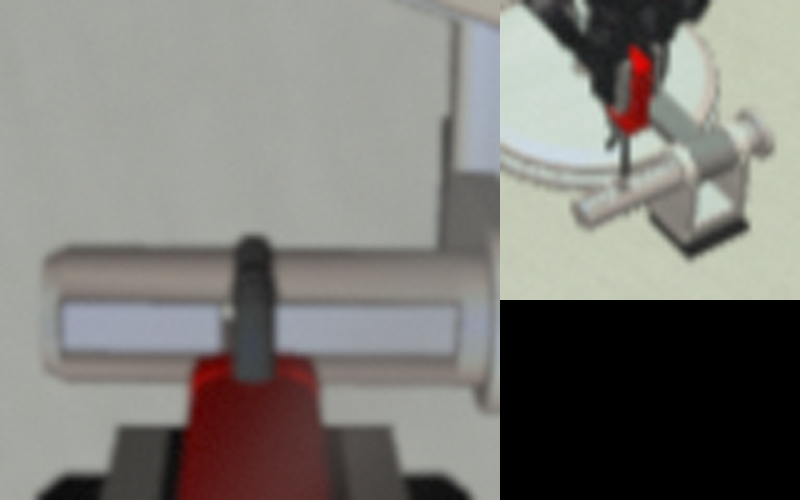

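Call:
{"name": "jog_arm", "arguments": {"increments": "-0.008 0 0 0 0 0;-0.008 0 0 0 0 0;-0.008 0 0 0 0 0;-0.008 0.01 0 0 0 0;-0.008 0.02 0 0 0 0;-0.008 0.03 0 0 0 0;-0.008 0.03 0 0 0 0"}}

```text
time_s: 10.15
eef_pos: [0.5521, 0.0195, 0.0818]
tool_rot: [-1.038, 1.445, -1.444]
wrist_force: [-0.2, -0.1, -0.8]
width: 0.0134
```

Call:
{"name": "jog_arm", "arguments": {"increments": "0 0.01 0 0 0 0;0 0.02 0 0 0 0;0 0.02 0 0 0 0"}}

```text
time_s: 10.45
eef_pos: [0.5521, 0.0195, 0.0788]
tool_rot: [-1.038, 1.445, -1.444]
wrist_force: [-0.8, -0.1, -0.5]
width: 0.0132
```

Call:
{"name": "jog_arm", "arguments": {"increments": "0 0.01 0 0 0 0;0 0.02 0 0 0 0;0 0.02 0 0 0 0"}}

```text
time_s: 10.75
eef_pos: [0.5521, 0.0196, 0.0758]
tool_rot: [-1.038, 1.445, -1.444]
wrist_force: [-0.6, 0.7, -0.9]
width: 0.0134
```

Call:
{"name": "jog_arm", "arguments": {"increments": "0 0.01 0 0 0 0;0 0.02 0 0 0 0;0 0.02 0 0 0 0"}}

```text
time_s: 11.05
eef_pos: [0.5521, 0.0196, 0.0728]
tool_rot: [-1.038, 1.445, -1.444]
wrist_force: [-0.3, 0.2, -0.6]
width: 0.0135
```

Call:
{"name": "jog_arm", "arguments": {"increments": "0 0.02 0 0 0 0;0 0.04 0 0 0 0;0 0.06 0 0 0 0;0 0.06 0 0 0 0"}}

```text
time_s: 11.45
eef_pos: [0.5521, 0.0195, 0.0635]
tool_rot: [-1.038, 1.445, -1.444]
wrist_force: [-1.9, -0.1, -1.8]
width: 0.0131
```

Call:
{"name": "jog_arm", "arguments": {"increments": "0 0.01 0 0 0 0;0 0.02 0 0 0 0;0 0.03 0 0 0 0;0 0.03 0 0 0 0"}}

```text
time_s: 11.85
eef_pos: [0.5521, 0.0196, 0.0594]
tool_rot: [-1.038, 1.445, -1.444]
wrist_force: [-1.7, 1.3, -0.9]
width: 0.0134
```

Call:
{"name": "jog_arm", "arguments": {"increments": "0 0.01 0 0 0 0;0 0.02 0 0 0 0;0 0.02 0 0 0 0"}}

```text
time_s: 12.15
eef_pos: [0.5522, 0.0196, 0.0564]
tool_rot: [-1.038, 1.445, -1.444]
wrist_force: [-2.4, 1.3, -2.0]
width: 0.0131
```

Call:
{"name": "jog_arm", "arguments": {"increments": "0 0.01 0 0 0 0;0 0.02 0 0 0 0;0 0.02 0 0 0 0"}}

```text
time_s: 12.45
eef_pos: [0.5523, 0.0196, 0.0537]
tool_rot: [-1.038, 1.445, -1.444]
wrist_force: [-1.8, 1.4, 2.6]
width: 0.0135
```

Call:
{"name": "jog_arm", "arguments": {"increments": "0 0.01 0 0 0 0;0 0.01 0 0 0 0"}}

```text
time_s: 12.65
eef_pos: [0.5524, 0.0196, 0.0523]
tool_rot: [-1.037, 1.444, -1.444]
wrist_force: [-2.1, 0.4, 2.4]
width: 0.0131
```

Call:
{"name": "jog_arm", "arguments": {"increments": "0 0.01 0 0 0 0;0 0.01 0 0 0 0"}}

```text
time_s: 12.85
eef_pos: [0.5523, 0.0196, 0.0508]
tool_rot: [-1.037, 1.444, -1.444]
wrist_force: [-3.2, 1.1, 2.2]
width: 0.0135
```

Call:
{"name": "jog_arm", "arguments": {"increments": "0 0.01 0 0 0 0;0 0.01 0 0 0 0"}}

```text
time_s: 13.05
eef_pos: [0.5523, 0.0195, 0.0488]
tool_rot: [-1.038, 1.445, -1.444]
wrist_force: [-1.0, 1.4, -0.2]
width: 0.0132
```

Call:
{"name": "jog_arm", "arguments": {"increments": "0 0.01 0 0 0 0;0 0.01 0 0 0 0"}}

```text
time_s: 13.25
eef_pos: [0.5522, 0.0195, 0.0471]
tool_rot: [-1.038, 1.445, -1.444]
wrist_force: [-2.2, 0.8, -1.3]
width: 0.013
```

Past the bend (force falling). Continue gently to home (expected about 0.042).

Call:
{"name": "jog_arm", "arguments": {"increments": "0 0.01 0 0 0 0;0 0.01 0 0 0 0"}}

```text
time_s: 13.45
eef_pos: [0.5522, 0.0195, 0.0456]
tool_rot: [-1.038, 1.445, -1.444]
wrist_force: [-2.5, 0.8, -1.5]
width: 0.0132
```

Call:
{"name": "jog_arm", "arguments": {"increments": "0 0.01 0 0 0 0;0 0.01 0 0 0 0"}}

```text
time_s: 13.65
eef_pos: [0.5521, 0.0195, 0.0441]
tool_rot: [-1.038, 1.445, -1.444]
wrist_force: [-1.9, 1.6, -2.3]
width: 0.0131
```

Call:
{"name": "jog_arm", "arguments": {"increments": "0 0.007 0 0 0 0;0 0.007 0 0 0 0"}}

```text
time_s: 13.85
eef_pos: [0.5521, 0.0195, 0.0432]
tool_rot: [-1.038, 1.445, -1.444]
wrist_force: [-1.9, 0.4, -2.7]
width: 0.0128
```

Call:
{"name": "jog_arm", "arguments": {"increments": "0 0.006 0 0 0 0;0 0.006 0 0 0 0"}}

```text
time_s: 14.05
eef_pos: [0.5521, 0.0196, 0.0425]
tool_rot: [-1.038, 1.445, -1.444]
wrist_force: [-3.0, 0.5, -0.9]
width: 0.0131
```

Call:
{"name": "jog_arm", "arguments": {"increments": "0 0.004 0 0 0 0;0 0.004 0 0 0 0"}}

```text
time_s: 14.25
eef_pos: [0.5522, 0.0196, 0.0421]
tool_rot: [-1.038, 1.445, -1.444]
wrist_force: [-3.6, 0.7, 1.6]
width: 0.0131
```

Call:
{"name": "jog_arm", "arguments": {"increments": "0 0.004 0 0 0 0;0 0.004 0 0 0 0"}}

```text
time_s: 14.45
eef_pos: [0.5522, 0.0195, 0.042]
tool_rot: [-1.038, 1.445, -1.444]
wrist_force: [-4.1, 0.7, 4.9]
width: 0.013
```

Call:
{"name": "jog_arm", "arguments": {"increments": "0 0 0 0 0 0;0 0 0 0 0 0;0 0 0 0 0 0;0 0 0 0 0 0;0 0 0 0 0 0", "fingers": 0.4}}

```text
time_s: 14.95
eef_pos: [0.5528, 0.0194, 0.0415]
tool_rot: [-1.037, 1.444, -1.445]
wrist_force: [-0.8, 0.1, 0.1]
width: 0.0341
```

Call:
{"name": "jog_arm", "arguments": {"increments": "0 -0.1 0 0 0 0;0 -0.2 0 0 0 0;0 -0.4 0 0 0 0;0 -0.7 0 0 0 0;0 -0.7 0 0 0 0;0 -0.7 0 0 0 0;0 -0.7 0 0 0 0"}}

```text
time_s: 15.65
eef_pos: [0.5514, 0.0196, 0.1455]
tool_rot: [-1.039, 1.446, -1.443]
wrist_force: [0.6, 0.3, -0.0]
width: 0.0342
```

```bash
python3 - <<'E'
from h import *
im,d,P=grab('wrist'); im2,d2,P2=grab('scene')
a=cv2.resize(im[150:350,217:417],(500,500),interpolation=cv2.INTER_CUBIC)
b=cv2.resize(im2[200:260,330:390],(300,300),interpolation=cv2.INTER_CUBIC)
e=cv2.resize(im2[270:330,300:375],(300,240))
c=np.zeros((540,800,3),np.uint8); c[:500,:500]=a; c[:300,500:]=b; c[300:540,500:]=e; save(c,'w9')
X=cloud('scene'); hsv=cv2.cvtColor(im2,cv2.COLOR_RGB2HSV); m=((hsv[...,0]<6)|(hsv[...,0]>174))&(hsv[...,1]>170)
m[:200]=0;m[265:]=0;m[:,:325]=0;m[:,395:]=0; p=X[m]; print(m.sum(),p.min(0),p.max(0),np.median(p,0)); go((.55,.02,.2))
E
```

```text
101 [0.53748545 0.01139043 0.06764718] [0.56171142 0.02935255 0.12020303] [0.54728674 0.02279947 0.0966703 ]
now [0.5511 0.0197 0.1449] t 15.75 F [-0.3 -0.  -0.5] yaw -108.62 w 0.0339 go [ 0.0005 -0.367  -0.0091] [0. 0. 0.] rows>= 1.1
```

View pics/w9.png

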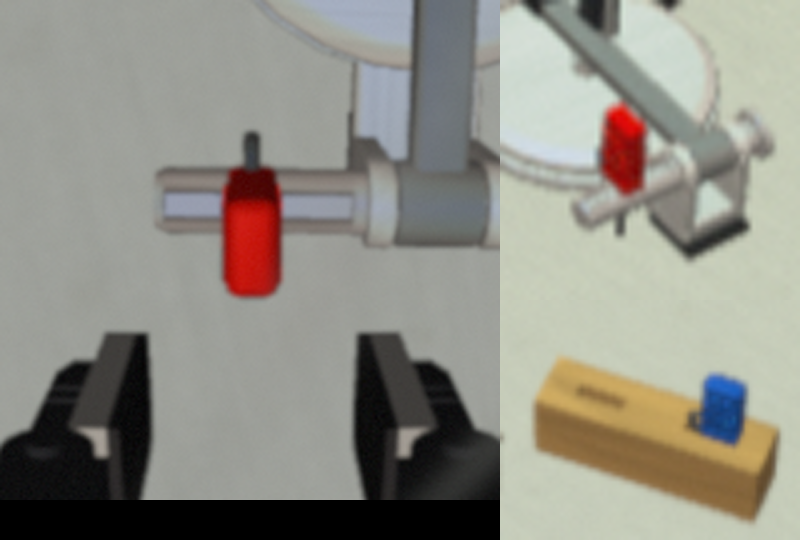

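```bash
python3 - <<'E'
from h import *
im,d,K,T=load('wrist')
for x,y in((252,230),(252,260),(245,280),(258,250)):
    u,v=217+x//2.5,150+y//2.5; u,v=int(u),int(v); a=np.array([u-K[0,2],v-K[1,2]]); rr=np.hypot(*a); th=rr/K[0,0]; w=np.r_[a/rr*np.sin(th),np.cos(th)]; print((T[:3,:3]@(w*d[v,u]/w[2])+T[:3,3]).round(4))
p=lambda x,y:fish(217+(x+.5)/2.5-.5,150+(y+.5)/2.5-.5,.061); print('pin end',p(163,205),'groove lug end',p(354,206))
s=r.get_state(); print(s['wrist_force'],s['joint_velocities'].round(3)); r.job_done()
E
```

```text
[0.5582 0.0168 0.1135]
[0.5512 0.0191 0.1139]
[0.5466 0.022  0.1135]
[0.5526 0.0167 0.1126]
pin end [0.55993478 0.04383777 0.061     ] groove lug end [ 0.54149345 -0.00988046  0.061     ]
[-0.2814512  -0.04656989 -0.49882718] [-0.001  0.004 -0.003 -0.002  0.    -0.001]
the job is handed in; nothing more can be done
```

The red clip is fitted through the pin's cross-hole and pushed home, and I handed the job in at about 15.8 s; the hand-in gave no verdict.

**Fitting:** I found the hole in the wrist camera image, about 15 mm out along the pin from where it belongs. I lowered the leg straight into it after two sideways corrections, so I never had to feel along the groove. The bent leg snapped over the side of the pin nearest the plates. The force was about 2–3 N as it passed and about 5 N when the clip seated. I then released it and raised the gripper clear.

**Last checks:**
- **Clip seated:** the grip's top measured 113–114 mm above the table, against 113.4 mm expected when home. It looks upright and square to the pin, and the leg shows below the pin.
- **Surroundings:** the blue clip is still in its slot, and the pin ends measured within about 2 mm of where they were earlier. The bystanders were not measured again.
- **Arm:** it was at rest, touching nothing, with about 0.5 N on the wrist.

**What disagreed:** the first grasp closed on nothing, just above the clip, without moving it. The fingertips turned out to be about 37 mm behind the reported TCP position. I measured that from the images and allowed for it from then on.

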